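# Change the soap boxes in the guest bathroom

## Robot

A 6-joint arm with a two-finger parallel gripper is mounted at the origin on the work surface. World frame = base frame: x ahead of the robot, y to its left, z up, the work surface at z = 0. Lengths are in mm, angles in rad, forces in N, time in s.
With the tool pointing down it reaches from about 375 to 925 mm from the base axis. Payload 5.7 kg.
Tool frame: the origin (TCP) lies midway between the tips of the shut fingers; the grasp point (between the pads) lies 19 mm behind it; z points along the fingers, y is the line along which they close (so a half turn about z gives the same grasp; the last joint's range is limited). The gripper opens to 88 mm and grips with 3 to 60 N. Pads are 20 mm wide; open, the fingers measure 115 mm over their backs; the gripper's body (75 mm by 178 mm) begins 61 mm behind the grasp point.
Start: joints at [1.138, 0.359, 1.51, -0, 1.272, -0.115], TCP at [187.478, 569.925, 222.623] pointing down, gripper open.
Joint ranges: [-2.97, 2.97], [-1.01, 2.36], [0.21, 2.38], [-0.96, 4.11], [0.2, 2.71], [-2.98, 2.98]. Speed limits (rad/s): [2.39, 2.39, 3.14, 3.14, 3.14, 3.14].

## Interface

Orientations are given as a unit quaternion [w, x, y, z].
In Python, from cell import manip gives the robot as it stands. The module is installed in compiled form; this text tells all that it offers.
- The arm moves only by the tool carry_out, never from a script. Its argument "increments" is a list of rows, each an object with "claw": the gripper's target within -1 to 1 (shut at 1, half-way at 0, fully open at -1); "dp": the shift along the tool's x, y, z in mm, a list of three; "turn": the turn about the tool's z in rad. A call has 1 to 10 rows; each row is the pose to reach, as a shift and turn from the pose commanded when the call began, along the tool's axes at that moment; what a row does not reach only later rows make up. A row lasts 1/10 s, in which the tool goes at most 50 mm and 8.59 degrees, less where a joint would pass 70% of its speed; a pose out of reach is approached as far as the arm can. A call with a gripper value outside its range is refused whole. The fingers move at their own pace and stop on an object; the grip force is fixed at half the most. Time passes only in rows, so rows that repeat a pose let the fingers close. It gives the time, the measured TCP pose, the force, the opening and the grip force at its end, in the units of the state.
- manip.get_obs(): the state, without advancing time (a new reading comes with each control period).
- manip.camera(name): name is "scene" or "top" or "wrist"; returns a dict with "color" (400x640x3 uint8, red, green, blue), "mtx" (3x3 intrinsics, pixels), "k1" (the pictures are not rectified: a ray, as slopes to the right and down, at radius r is drawn at 1 + k1 r^2 times it, then the intrinsics apply), "cam_to_world" (4x4, takes a point from camera to world coordinates). Camera axes: x right, y down, z forward; pixel columns grow to the right and rows downward; lengths in mm; the calibration is good to about 2 mm. A picture is of the moment at which its call begins. There is no depth.
- manip.finish_job(): hands the job in; it is judged then, once.
The state is a dict: "t": time; "qpos": joint angles; "dq": joint speeds; "joint_torque": joint torques, N m; "position": TCP position; "eef_rot": TCP orientation; "wrist_force": force on the tool from outside, world axes, zero at the start; "wrist_torque": the same for the moment, N m; "width": finger opening in mm; "grip_force": force on a finger pad.
Only numpy, scipy, OpenCV 4.12 (cv2) and the standard library are available. Lean on these libraries where they do the work, as an engineer would, in place of code of your own. Each camera call takes 0.05 s, during which the arm holds its last target. There are 200 camera calls.

## Task

Change over the guest bathroom's soap boxes. First post every used soap box, the ones lying in the front compartment of the teak tray, through the slot of the returns box, pushed right through so that it drops inside; only then take the fresh soap boxes from the dispenser's catch tray and lay them flat on the slats of the emptied front compartment, next to each other and not stacked. Leave the jar, the tweezers and the toothbrush stand as they are, and post no fresh box.

Things in the scene. Friction and masses are not known exactly. Their poses are not given: they have to be found in the camera images.
- tray: fixed teak bath tray, 270 mm deep (own x, front at -x), 430 mm wide (y); origin under its centre. Slatted floor 16 mm above the counter; rims (10 mm thick) and a batten (x = 31 to 39 mm) rise 7 mm above the floor. Front compartment, for soap boxes: x = -125 to 31 mm, y = -205 to 205 mm; the back one (x = 39 to 125 mm) holds toiletries.
- returns: fixed white returns box with a clear roof and a slot in its front (-x), to the robot's left or right. Origin on the counter below the inner edge of the sill, x into the box. Outside 130 mm wide (y), from x = 0 to 180 mm, 192 mm high; walls 4 mm thick. Inside the sill's edge (x = 0) it is a sheer drop to a floor 6 mm above the counter.
- sill (a point): middle of the inner edge of the steel sill in front of the slot, on its top, 140 mm above the counter. The flat sill is 64 mm wide (own y) and reaches 86 mm out towards the robot (own -x).
- slot (a point): middle of the slot opening of the returns box, 10 mm beyond (+x) the inner edge of the sill, 13 mm above the sill. The slot is 64 mm wide (own y) and 26 mm high, its lower edge level with the sill; its jambs begin at the sill's edge, the panel above it begins 2 mm before this point and is 4 mm thick.
- dispenser: fixed soap box dispenser, on the other side of the robot from the returns box: a white tower 145 mm high (own x = 75 to 185 mm) with a steel catch tray in front, 150 mm deep and 232 mm wide (y). Origin on the counter below the catch tray's centre; its floor is 12 mm above the counter, front and side lips (4 mm thick) reach 20 mm height.
- used1: used soap box: slim closed travel soap box of white plastic, a flat rigid block 96 mm long (own x), 56 mm wide (own y), 20 mm thick (own z, lid side up), 80 g more or less, with a small grey snap clasp at its -x end; origin in the middle of the block. At the start it lies flat in the front compartment of the tray. Two or three of the used boxes are present.
- used2: used soap box: slim closed travel soap box of white plastic, a flat rigid block 96 mm long (own x), 56 mm wide (own y), 20 mm thick (own z, lid side up), 80 g more or less, with a small grey snap clasp at its -x end; origin in the middle of the block. At the start it lies flat in the front compartment of the tray. Two or three of the used boxes are present.
- used3: used soap box: slim closed travel soap box of white plastic, a flat rigid block 96 mm long (own x), 56 mm wide (own y), 20 mm thick (own z, lid side up), 80 g more or less, with a small grey snap clasp at its -x end; origin in the middle of the block. At the start it lies flat in the front compartment of the tray. Two or three of the used boxes are present.
- fresh1: fresh soap box: slim closed travel soap box of white plastic, a flat rigid block 96 mm long (own x), 56 mm wide (own y), 20 mm thick (own z, lid side up), 80 g more or less, with a small grey snap clasp at its -x end; origin in the middle of the block. At the start it lies flat in the catch tray of the dispenser, its length roughly along the dispenser's x.
- fresh2: fresh soap box: slim closed travel soap box of white plastic, a flat rigid block 96 mm long (own x), 56 mm wide (own y), 20 mm thick (own z, lid side up), 80 g more or less, with a small grey snap clasp at its -x end; origin in the middle of the block. At the start it lies flat in the catch tray of the dispenser, its length roughly along the dispenser's x.
- jar: round glass jar of hair ties with a steel screw lid, 68 mm across, 78 mm high, in the back compartment of the tray; origin at the centre of its underside. To be left alone.
- stand: pale ceramic toothbrush stand, 50 mm by 90 mm (own y), 70 mm high, with one toothbrush up to 135 mm high, in the back compartment; origin at the centre of its underside. To be left alone.
- tweezers: chrome tweezers, 95 mm long (own y), 10 mm wide, 6 mm high, lying in the back compartment; origin at the centre of the underside. To be left alone.
Not all that is in view belongs to the job. What is shaped like the fresh2 but red is not meant.

How it is judged (in metres and radians):
On the way, in this order (a step that is already met when the one before it is completed fails the run):
1. every used soap box has dropped inside the returns box (x of used1 in the frame of returns between 0 and 0.18 m and y of used1 in the frame of returns between -0.063 and 0.063 m and z of each of used1, used2, used3 in the frame of returns below 0.12 m and x of used2 in the frame of returns between 0 and 0.18 m and y of used2 in the frame of returns between -0.063 and 0.063 m and x of used3 in the frame of returns between 0 and 0.18 m and y of used3 in the frame of returns between -0.063 and 0.063 m), for 0.2 s.
2. both fresh soap boxes lie flat in the front compartment of the tray (x of fresh1 in the frame of tray between -0.1 and 0.006 m and y of fresh1 in the frame of tray between -0.18 and 0.18 m and z of each of fresh1, fresh2 in the frame of tray below 0.031 m and angle between the z axis of each of fresh1, fresh2 and the z axis of tray, either way round below 0.08 rad and x of fresh2 in the frame of tray between -0.1 and 0.006 m and y of fresh2 in the frame of tray between -0.18 and 0.18 m), for 0.2 s.
At the end, for the whole second after the job is handed in: Used boxes inside the returns box (middle beyond the sill, below 120 mm); both fresh boxes flat (0.08 rad) on the floor of the tray's front compartment, not stacked (middle under 31 mm above the tray's underside, x -100 to 6 mm, y within 180 mm, in the tray's frame); all at rest (all of step 1 and all of step 2 and linear speed of each of used1, used2, used3, fresh1, fresh2 below 0.03 m/s); the robot touches nothing.
It fails at once if a fresh box is taken (moved over 60 mm) before every used box is inside the returns box (distance of any of fresh1, fresh2 from where it was at the start of the episode above 0.06 m and (not (x of used1 in the frame of returns above 0 m) or not (x of used1 in the frame of returns below 0.18 m) or not (y of used1 in the frame of returns above -0.063 m) or not (y of used1 in the frame of returns below 0.063 m) or not (z of used1 in the frame of returns below 0.12 m) or not (x of used2 in the frame of returns above 0 m) or not (x of used2 in the frame of returns below 0.18 m) or not (y of used2 in the frame of returns above -0.063 m) or not (y of used2 in the frame of returns below 0.063 m) or not (z of used2 in the frame of returns below 0.12 m) or not (x of used3 in the frame of returns above 0 m) or not (x of used3 in the frame of returns below 0.18 m) or not (y of used3 in the frame of returns above -0.063 m) or not (y of used3 in the frame of returns below 0.063 m) or not (z of used3 in the frame of returns below 0.12 m))).
It fails at once if a fresh box goes into the returns box ((x of fresh1 in the frame of returns between 0 and 0.18 m and y of fresh1 in the frame of returns between -0.063 and 0.063 m and z of fresh1 in the frame of returns below 0.12 m) or (x of fresh2 in the frame of returns between 0 and 0.18 m and y of fresh2 in the frame of returns between -0.063 and 0.063 m and z of fresh2 in the frame of returns below 0.12 m)).
It fails at once if the jar, tweezers or toothbrush stand are shifted over 50 mm (distance of any of jar, stand, tweezers from where it was at the start of the episode above 0.05 m).
It fails at once if the jar or the toothbrush stand is tipped over (angle between any of jar, stand's own z axis and vertical above 0.6 rad).
Of used1, used2, used3 only 2 to 3 are there at a start; the rules pass over those that are not, and their reading is None.
At some moment in a run one of used1, used2, used3 may be knocked a few centimetres aside while the robot is not near it.
Once in a run the grip may slacken for a moment while it holds something.
It also fails if it takes over 210 s, if anything falls off the work surface, if the arm or the gripper's body presses on something with over 40 N, if the wrist force passes 120 N, or if a joint passes its speed limit or range.

## Working session

There is one attempt and no reset: what is moved stays moved. The work goes in short steps, Python scripts to look and compute and a tool call to move; the robot and the scene stay as the last step left them, time stands still between calls to the robot, and variables do not carry over. Pictures are saved under pics/ and viewed, at most 14 in all, crops included, and the job is handed in when it is done.

Besides the shell and the picture viewer there is one more tool, called by a JSON object that holds its "method" and its "body", one argument or row to a line. carry_out: Moves the arm, as the interface text tells. Its arguments: {"type":"object","properties":{"increments":{"type":"array"}},"required":["increments"]}

```bash
mkdir -p pics
cat > h.py <<'E'
import numpy as np, cv2
from cell import manip
def snap(name, f=None):
    c=manip.camera(name)
    np.savez(f'{name}.npz',**{k:np.array(v) for k,v in c.items()})
    if f: cv2.imwrite(f'pics/{f}.png',c['color'][:,:,::-1])
    return c
def load(name): return dict(np.load(f'{name}.npz'))
def pix2w(c,uv,z):
    K=np.array(c['mtx']);k=float(c['k1']);T=np.array(c['cam_to_world'])
    uv=np.atleast_2d(np.array(uv,float))
    p=cv2.undistortPoints(uv[:,None],K,np.array([k,0,0,0.]))[:,0]
    z=np.broadcast_to(z,len(p))
    d=np.c_[p,np.ones(len(p))]@T[:3,:3].T; o=T[:3,3]
    return o+d*((z-o[2])/d[:,2])[:,None]
def w2pix(c,P):
    T=np.linalg.inv(np.array(c['cam_to_world']));P=np.atleast_2d(np.array(P,float))
    q=P@T[:3,:3].T+T[:3,3]
    return cv2.projectPoints(q,np.zeros(3),np.zeros(3),np.array(c['mtx']),np.array([float(c['k1']),0,0,0.]))[0][:,0]
E
python3 - <<'E'
from h import *
s=manip.get_obs()
print({k:np.round(v,3) for k,v in s.items()})
for n in('scene','top','wrist'):
    c=snap(n,n+'0'); print(n,np.round(c['mtx'],1).tolist(),c['k1'],np.round(c['cam_to_world'],3).tolist())
E
```

```text
{'t': np.float64(0.0), 'qpos': array([ 1.138,  0.36 ,  1.511,  0.   ,  1.272, -0.115]), 'dq': array([ 0.   ,  0.001,  0.   ,  0.   , -0.001,  0.002]), 'joint_torque': array([-2.0000e-03, -5.1535e+01, -2.7073e+01,  6.7000e-02,  3.5000e-02,
       -0.0000e+00]), 'position': array([187.206, 569.33 , 221.809]), 'eef_rot': array([-0.   ,  0.158,  0.987, -0.001]), 'wrist_force': array([-0.129, -0.167,  0.59 ]), 'wrist_torque': array([-0.021,  0.022, -0.001]), 'grip_force': np.float64(0.0), 'width': np.float64(87.635)}
scene [[449.8, 0.0, 315.0], [0.0, 449.8, 199.6], [0.0, 0.0, 1.0]] 0.023077954778002098 [[0.379, 0.67, -0.638, 1202.748], [0.925, -0.283, 0.253, -301.996], [-0.011, -0.686, -0.727, 984.108], [0.0, 0.0, 0.0, 1.0]]
top [[428.3, 0.0, 320.2], [0.0, 428.3, 202.7], [0.0, 0.0, 1.0]] -0.02536693304221712 [[0.019, -0.983, 0.18, 283.455], [-1.0, -0.023, -0.016, -1.728], [0.02, -0.18, -0.983, 1228.464], [0.0, 0.0, 0.0, 1.0]]
wrist [[337.1, 0.0, 324.4], [0.0, 337.1, 195.3], [0.0, 0.0, 1.0]] -0.05452218115144622 [[0.312, 0.908, 0.279, 109.99], [0.95, -0.298, -0.093, 595.297], [-0.001, 0.294, -0.956, 385.367], [0.0, 0.0, 0.0, 1.0]]
```

View pics/top0.png

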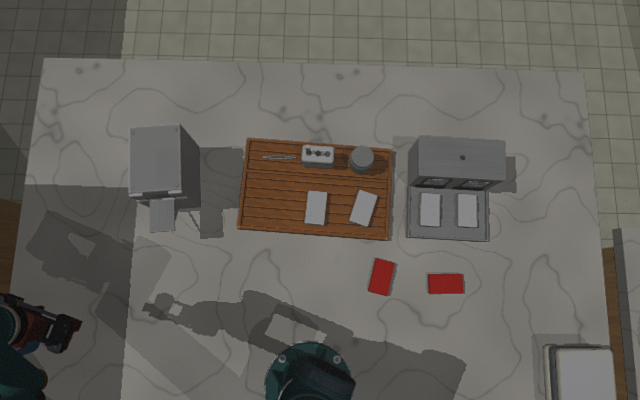

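View pics/scene0.png

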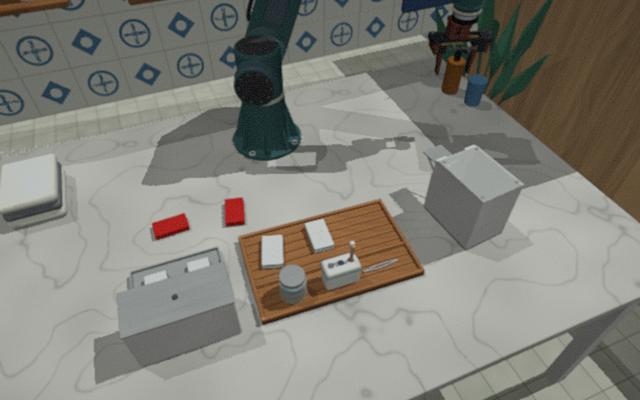

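Top view: two used boxes lie on the teak tray at about (316,208) and (363,208). The fresh boxes are in the catch tray at (430,210) and (467,210), the returns box is at the left (157,165) with its sill at (162,214), and the red decoys are at the front. The scene view agrees and shows no third used box.

```bash
cat >> h.py <<'E'
def boxes(c,roi,ztop,thr=150,sat=40,n=5,amin=150):
    """bright low-saturation blobs -> world centre, long-axis yaw, size at height ztop"""
    u0,v0,u1,v1=roi; img=c['color'][v0:v1,u0:u1]
    big=cv2.resize(img,None,fx=4,fy=4,interpolation=cv2.INTER_CUBIC)
    m=((big.min(2)>thr)&(big.max(2).astype(int)-big.min(2)<sat)).astype(np.uint8)
    m=cv2.morphologyEx(m,cv2.MORPH_OPEN,np.ones((5,5)))
    out=[]
    for k in cv2.findContours(m,cv2.RETR_EXTERNAL,cv2.CHAIN_APPROX_NONE)[0]:
        if cv2.contourArea(k)<amin*16: continue
        uv=(k[:,0]+.5)/4-.5+[u0,v0]
        P=pix2w(c,uv,ztop)[:,:2].astype(np.float32)
        (x,y),(w,h),a=cv2.minAreaRect(P)
        a=np.deg2rad(a)+(0 if w>h else np.pi/2); a=(a+np.pi/2)%np.pi-np.pi/2
        out.append((round(float(x),1),round(float(y),1),round(float(a),3),round(float(max(w,h)),1),round(float(min(w,h)),1),np.round(uv.mean(0)).tolist()))
    return out
E
python3 - <<'E'
from h import *
c=load('top')
print('used',*boxes(c,(240,175,392,240),36,120),sep='\n')
print('fresh',*boxes(c,(408,188,490,240),32,140),sep='\n')
for nm,uv,z in [('tray corners',[(247,138),(394,149),(392,241),(237,229)],23),('sill',[(150,201),(173,199),(176,228),(151,231)],140),('returns roof',[(130,127),(180,125),(185,191),(131,197)],192),('disp lips',[(408,185),(407,238),(488,242),(489,190)],20)]:
    print(nm,np.round(pix2w(c,uv,z)).tolist())
a=c['color'][:,:,::-1]
x=cv2.resize(a[110:250,115:250],None,fx=4,fy=4,interpolation=cv2.INTER_CUBIC)
cv2.imwrite('pics/crop1.png',x)
E
```

```text
used
(489.3, -8.4, -0.088, 92.1, 52.5, [316.0, 207.0])
(490.9, -142.6, -0.308, 92.5, 52.7, [363.0, 208.0])
fresh
tray corners [[693.0, 197.0, 23.0], [670.0, -236.0, 23.0], [399.0, -227.0, 23.0], [424.0, 212.0, 23.0]]
sill [[477.0, 419.0, 140.0], [484.0, 360.0, 140.0], [409.0, 346.0, 140.0], [400.0, 409.0, 140.0]]
returns roof [[657.0, 467.0, 192.0], [666.0, 341.0, 192.0], [495.0, 315.0, 192.0], [477.0, 446.0, 192.0]]
disp lips [[563.0, -276.0, 20.0], [409.0, -270.0, 20.0], [402.0, -503.0, 20.0], [554.0, -514.0, 20.0]]
```

View pics/crop1.png

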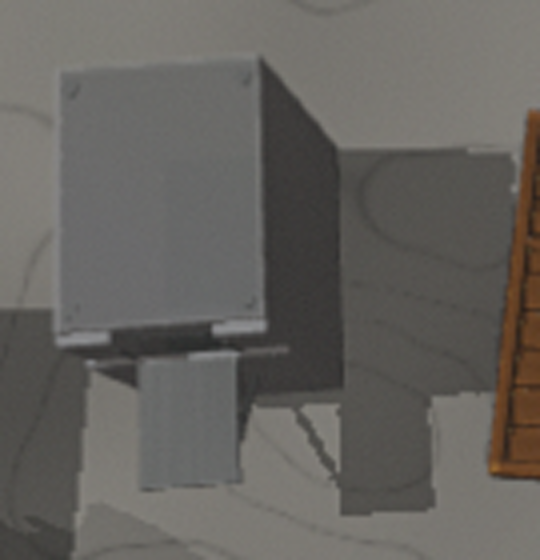

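```bash
cat >> h.py <<'E'
from scipy.spatial.transform import Rotation as Rn
def plan(p,psi,show=True):
    """shift in tool axes + turn from measured pose to world TCP p with closing axis heading psi"""
    s=manip.get_obs(); q=s['eef_rot']; R=Rn.from_quat([q[1],q[2],q[3],q[0]]).as_matrix()
    d=R.T@(np.array(p,float)-s['position']); cur=np.arctan2(R[1,1],R[0,1])
    t=-((psi-cur+np.pi/2)%np.pi-np.pi/2)
    print('to',np.round(p,1).tolist(),'dp',np.round(d,1).tolist(),'turn',round(float(t),3),'rows',round(max(np.linalg.norm(d)/50,abs(t)/.15),1))
E
python3 - <<'E'
from h import *
c=load('top')
A=pix2w(c,[(149.5,198.75),(175,197.5),(174.5,231),(150,232.5)],140)
print('sill',np.round(A,1).tolist())
m=(A[0]+A[1])/2;f=(A[2]+A[3])/2; print(m,f,np.arctan2(*(m-f)[1::-1]))
B=pix2w(c,[(129.5,128),(180.5,124.5),(181.5,190),(129,194)],192)
print('roof',np.round(B).tolist(), np.arctan2(*(B[1]-B[2])[1::-1]),np.arctan2(*(B[0]-B[3])[1::-1]),np.arctan2(*(B[0]-B[1])[1::-1])-np.pi/2)
print(manip.get_obs()['t'])
plan([425,375,300],1.57+.1)
E
```

```text
sill [[483.2, 420.6, 140.0], [488.0, 355.1, 140.0], [401.3, 349.5, 140.0], [396.1, 411.4, 140.0]]
[485.62675684 387.84995811 140.        ] [398.69900268 380.45369815 140.        ] 0.08488070117744485
roof [[655.0, 468.0, 192.0], [667.0, 340.0, 192.0], [497.0, 324.0, 192.0], [484.0, 452.0, 192.0]] 0.09394314173564723 0.09404418589133746 0.09555995783605198
0.15
to [425, 375, 300] dp [-286.6, -110.6, -77.9] turn -0.417 rows 6.3
```

{"method": "carry_out", "body": {
  "increments": [
    {"claw":-1,"dp":[-48,-18,-13],"turn":-0.06},
    {"claw":-1,"dp":[-96,-37,-26],"turn":-0.13},
    {"claw":-1,"dp":[-143,-55,-39],"turn":-0.2},
    {"claw":-1,"dp":[-191,-74,-52],"turn":-0.27},
    {"claw":-1,"dp":[-239,-92,-65],"turn":-0.34},
    {"claw":-1,"dp":[-287,-111,-78],"turn":-0.42},
    {"claw":-1,"dp":[-287,-111,-78],"turn":-0.42},
    {"claw":-1,"dp":[-287,-111,-78],"turn":-0.42}
  ]
}}

```text
t: 0.95
position: [427.4, 373.5, 301.0]
eef_rot: [0.0, -0.049, 0.999, 0.0]
wrist_force: [-0.6, -0.2, -0.1]
width: 87.9
grip_force: 0.0
```

Run:
```python
from h import *
c=snap('wrist','w1'); print(np.round(np.array(c['cam_to_world'])[:3,3]),manip.get_obs()['position'])
a=0.092
ca,sa=np.cos(a),np.sin(a)
W=lambda x,y,z:[486+x*ca-y*sa,388+x*sa+y*ca,z]
print(np.round(w2pix(c,[W(0,32,140),W(0,-32,140),W(-86,-32,140),W(-86,32,140)])))
```

```text
[346. 366. 464.] [425.6573986  374.45945331 300.41031159]
[[363. 233.]
 [301. 232.]
 [300. 151.]
 [366. 151.]]
```

View pics/w1.png

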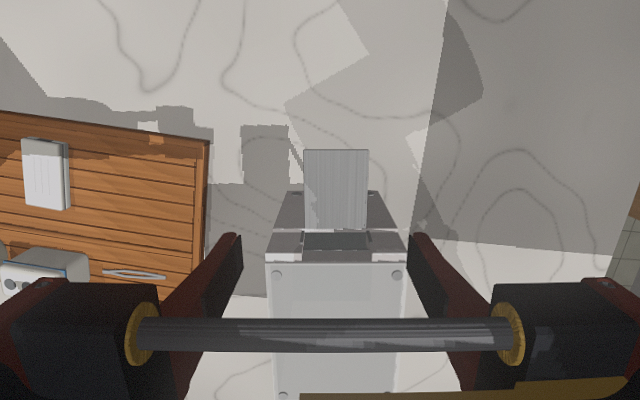

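Wrist view: sill corners at about (303,150), (368,150), (369,230), (304,229), with the dark slot just below at (335,240). That's 3 px from where I predicted it.

Run:
```python
from h import *
c=load('wrist'); g=cv2.cvtColor(c['color'],cv2.COLOR_RGB2GRAY).astype(float)
L=[];Rr=[]
for v in range(160,224,4):
    r=np.diff(cv2.GaussianBlur(g[v:v+3].mean(0)[None],(3,1),0)[0])
    L.append(( 295+np.argmax(np.abs(r[295:312]))+.5,v+1)); Rr.append((360+np.argmax(np.abs(r[360:378]))+.5,v+1))
for n,E in(('L',L),('R',Rr)):
    P=pix2w(c,E,140); k=np.polyfit(P[:,0],P[:,1],1); print(n,np.round([e[0] for e in E],1),'yaw',np.arctan(k[0]),'y at x=486',np.polyval(k,486),'at 400',np.polyval(k,400))
col=cv2.GaussianBlur(g[140:245,315:355].mean(1)[:,None],(1,3),0)[:,0]
d=np.abs(np.diff(col)); 
for lo,hi in((0,20),(75,104)):
    i=lo+np.argmax(d[lo:hi]); print('row',140+i+.5, np.round(pix2w(c,[(335,140+i+.5)],140),1))
plan([489,-8,230],1.571-.088)
```

```text
L [296.5 299.5 300.5 302.5 302.5 302.5 303.5 304.5 303.5 303.5 304.5 304.5
 304.5 304.5 304.5 304.5] yaw 0.17245370404865112 y at x=486 361.4425948542654 at 400 346.46277973947565
R [368.5 368.5 368.5 368.5 368.5 367.5 367.5 370.5 367.5 366.5 366.5 366.5
 366.5 366.5 366.5 365.5] yaw 0.08732590515462041 y at x=486 422.9466170798022 at 400 415.4174408009896
row 148.5 [[398.  381.6 140. ]]
row 231.5 [[484.4 390.9 140. ]]
to [489, -8, 230] dp [-25.3, -386.9, 70.2] turn 0.187 rows 7.9
```

{"method": "carry_out", "body": {
  "increments": [
    {"claw":-1,"dp":[-3,-48,9],"turn":0.02},
    {"claw":-1,"dp":[-6,-97,18],"turn":0.05},
    {"claw":-1,"dp":[-9,-145,26],"turn":0.07},
    {"claw":-1,"dp":[-13,-194,35],"turn":0.09},
    {"claw":-1,"dp":[-16,-242,44],"turn":0.12},
    {"claw":-1,"dp":[-19,-290,53],"turn":0.14},
    {"claw":-1,"dp":[-22,-339,62],"turn":0.17},
    {"claw":-1,"dp":[-25,-387,70],"turn":0.187},
    {"claw":-1,"dp":[-25,-387,70],"turn":0.187},
    {"claw":-1,"dp":[-25,-387,70],"turn":0.187}
  ]
}}

```text
t: 2.0
position: [488.9, -6.8, 229.9]
eef_rot: [-0.001, 0.043, 0.999, 0.001]
wrist_force: [0.2, -0.3, -0.1]
width: 87.6
grip_force: 0.0
```

Run:
```python
from h import *
c=snap('wrist','w2'); print(manip.get_obs()['position'])
print(np.round(w2pix(c,[[489,-8,36],[489,-8,16]])))
b=boxes(c,(0,60,640,330),36,120,40,amin=800); print(*b,sep='\n')
```

```text
[488.99558006  -5.96463498 230.13729422]
[[323. 171.]
 [323. 167.]]
(654.0, -10.4, 1.484, 241.3, 50.5, [328.0, 307.0])
(585.6, 248.4, 0.145, 158.1, 123.5, [564.0, 237.0])
(488.2, -140.1, -0.309, 97.9, 58.6, [204.0, 177.0])
(486.7, -7.8, -0.086, 95.7, 54.8, [322.0, 166.0])
(431.1, 317.5, 0.156, 78.3, 42.6, [624.0, 89.0])
(509.1, -64.9, 1.481, 686.3, 289.7, [243.0, 130.0])
```

View pics/w2.png

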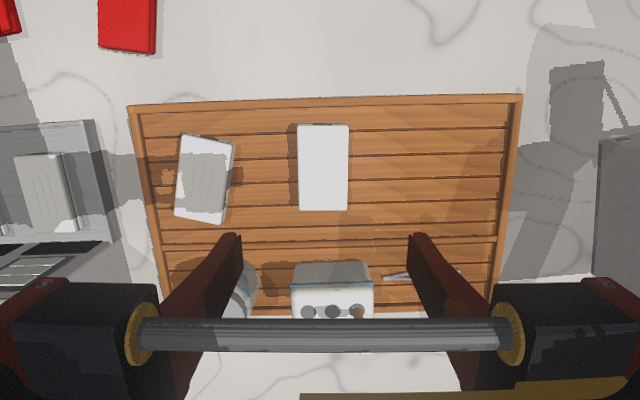

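Wrist view: used box A is upright in the middle at (322,166), and box B sits rotated at (204,177). The fingers straddle box A's line. Next I grasp A behind its middle.

Run:
```python
from h import *
plan([472,-6.7,20.5],1.571-.086)
```

```text
to [472.0, -6.7, 20.5] dp [16.5, -2.4, 209.7] turn 0.001 rows 4.2
```

{"method": "carry_out", "body": {
  "increments": [
    {"claw":-1,"dp":[8,-2,45],"turn":0},
    {"claw":-1,"dp":[16.5,-2.4,90],"turn":0},
    {"claw":-1,"dp":[16.5,-2.4,135],"turn":0},
    {"claw":-1,"dp":[16.5,-2.4,175],"turn":0},
    {"claw":-1,"dp":[16.5,-2.4,200],"turn":0},
    {"claw":-1,"dp":[16.5,-2.4,209],"turn":0},
    {"claw":1,"dp":[16.5,-2.4,209],"turn":0},
    {"claw":1,"dp":[16.5,-2.4,209],"turn":0},
    {"claw":1,"dp":[16.5,-2.4,209],"turn":0},
    {"claw":1,"dp":[16.5,-2.4,209],"turn":0}
  ]
}}

```text
t: 3.05
position: [474.3, -8.7, 22.9]
eef_rot: [0.001, 0.042, 0.999, -0.0]
wrist_force: [-0.4, 0.2, 0.8]
width: 59.4
grip_force: 0.0
```

{"method": "carry_out", "body": {
  "increments": [
    {"claw":1,"dp":[0,0,0],"turn":0},
    {"claw":1,"dp":[0,0,0],"turn":0},
    {"claw":1,"dp":[0,0,0],"turn":0},
    {"claw":1,"dp":[0,0,-30],"turn":0},
    {"claw":1,"dp":[0,0,-70],"turn":0},
    {"claw":1,"dp":[0,0,-115],"turn":0},
    {"claw":1,"dp":[0,0,-160],"turn":0},
    {"claw":1,"dp":[0,0,-200],"turn":0},
    {"claw":1,"dp":[0,0,-200],"turn":0},
    {"claw":1,"dp":[0,0,-200],"turn":0}
  ]
}}

```text
t: 4.05
position: [473.5, -8.8, 222.6]
eef_rot: [0.001, 0.043, 0.999, -0.0]
wrist_force: [-0.6, 0.2, -1.5]
width: 55.5
grip_force: 30.0
```

Run:
```python
from h import *
s=manip.get_obs();print(s['position'],s['width'],s['grip_force'],s['wrist_force'])
O=np.array([485,390.5]);a=.09
t=O+np.array([np.cos(a),np.sin(a)])*-100
plan([*t,210],1.571+a)
```

```text
[473.50289944  -8.79681597 222.59104035] 55.51038937905653 29.991314113140106 [-0.56534753  0.20776789 -1.52358498]
to [385.4, 381.5, 210.0] dp [121.0, 381.4, 12.2] turn -0.175 rows 8.0
```

{"method": "carry_out", "body": {
  "increments": [
    {"claw":1,"dp":[15,48,1],"turn":-0.02},
    {"claw":1,"dp":[30,95,3],"turn":-0.04},
    {"claw":1,"dp":[45,143,4],"turn":-0.06},
    {"claw":1,"dp":[60,190,6],"turn":-0.08},
    {"claw":1,"dp":[75,238,7],"turn":-0.11},
    {"claw":1,"dp":[90,286,9],"turn":-0.13},
    {"claw":1,"dp":[106,334,10],"turn":-0.15},
    {"claw":1,"dp":[121,381,12],"turn":-0.175},
    {"claw":1,"dp":[121,381,12],"turn":-0.175},
    {"claw":1,"dp":[121,381,12],"turn":-0.175}
  ]
}}

```text
t: 5.05
position: [383.2, 381.1, 207.4]
eef_rot: [-0.002, -0.046, 0.999, -0.001]
wrist_force: [0.2, -0.2, -0.8]
width: 55.6
grip_force: 30.0
```

Run:
```python
from h import *
c=snap('wrist','w3'); s=manip.get_obs();print(s['position'],s['width'],s['grip_force'])
```

```text
[383.64563841 380.04599489 207.71758936] 55.77619855900237 29.991160333156586
```

View pics/w3.png

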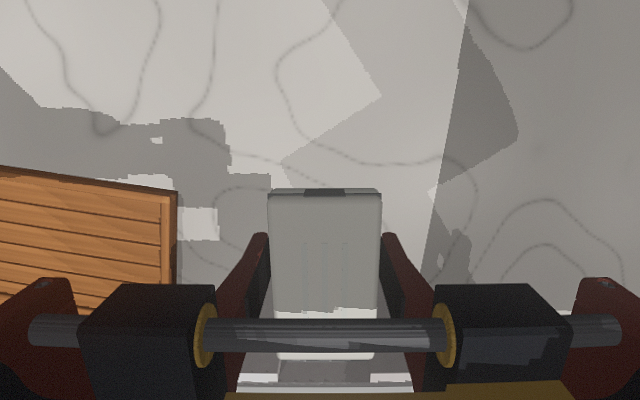

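Wrist view: the box is held straight, its far end at about (272–375, 358). The slot gap between the white jambs shows at about (277–370, 378), roughly centred. I check that against the projection.

Run:
```python
from h import *
c=load('wrist'); O=np.array([485,390.5]);a=.09
W=lambda x,y,z:[O[0]+x*np.cos(a)-y*np.sin(a),O[1]+x*np.sin(a)+y*np.cos(a),z]
for z in(166,192): print(z,np.round(w2pix(c,[W(0,32,z),W(0,-32,z),W(10,32,z),W(10,-32,z)])).tolist())
g=cv2.cvtColor(c['color'],cv2.COLOR_RGB2GRAY)
for v in(352,356,364,370,376,378,380,383): print(v,[(u,int(g[v,u])) for u in range(232,296,5)],[(u,int(g[v,u])) for u in range(352,416,5)])
# held box edges at mid height
s=manip.get_obs();q=s['eef_rot'];R=Rn.from_quat([q[1],q[2],q[3],q[0]]).as_matrix();p=s['position']
print('psi',np.arctan2(R[1,1],R[0,1])-np.pi/2)
d=(p[:2]-O);print('TCP in sill frame',d@[np.cos(a),np.sin(a)],d@[-np.sin(a),np.cos(a)])
```

```text
166 [[367.0, 349.0], [281.0, 349.0], [366.0, 360.0], [282.0, 360.0]]
192 [[371.0, 377.0], [277.0, 376.0], [370.0, 388.0], [277.0, 388.0]]
352 [(232, 35), (237, 40), (242, 45), (247, 86), (252, 82), (257, 81), (262, 80), (267, 76), (272, 77), (277, 95), (282, 121), (287, 115), (292, 107)] [(352, 103), (357, 111), (362, 117), (367, 123), (372, 128), (377, 71), (382, 68), (387, 72), (392, 77), (397, 76), (402, 83), (407, 45), (412, 36)]
356 [(232, 31), (237, 35), (242, 37), (247, 102), (252, 101), (257, 101), (262, 103), (267, 105), (272, 101), (277, 137), (282, 198), (287, 197), (292, 198)] [(352, 200), (357, 200), (362, 199), (367, 200), (372, 194), (377, 95), (382, 94), (387, 91), (392, 92), (397, 94), (402, 90), (407, 41), (412, 40)]
364 [(232, 30), (237, 34), (242, 78), (247, 102), (252, 102), (257, 102), (262, 103), (267, 104), (272, 104), (277, 102), (282, 94), (287, 104), (292, 101)] [(352, 93), (357, 95), (362, 94), (367, 94), (372, 96), (377, 94), (382, 92), (387, 91), (392, 92), (397, 92), (402, 93), (407, 56), (412, 43)]
370 [(232, 31), (237, 35), (242, 105), (247, 102), (25
[... 876 characters left out ...]
2, 37), (237, 108), (242, 208), (247, 210), (252, 205), (257, 207), (262, 206), (267, 207), (272, 208), (277, 190), (282, 102), (287, 102), (292, 105)] [(352, 97), (357, 93), (362, 93), (367, 94), (372, 190), (377, 189), (382, 194), (387, 193), (392, 191), (397, 192), (402, 190), (407, 161), (412, 35)]
383 [(232, 37), (237, 79), (242, 119), (247, 114), (252, 122), (257, 117), (262, 112), (267, 130), (272, 122), (277, 115), (282, 118), (287, 116), (292, 116)] [(352, 108), (357, 108), (362, 108), (367, 111), (372, 107), (377, 114), (382, 107), (387, 108), (392, 109), (397, 107), (402, 108), (407, 106), (412, 71)]
psi 0.09102072083077495
TCP in sill frame -101.88374423978125 -1.3021119813421078
```

{"method": "carry_out", "body": {
  "increments": [
    {"claw":1,"dp":[0,1,20],"turn":0},
    {"claw":1,"dp":[0,1.3,40],"turn":0},
    {"claw":1,"dp":[0,1.3,52],"turn":0},
    {"claw":1,"dp":[0,1.3,59],"turn":0},
    {"claw":1,"dp":[0,1.3,59],"turn":0},
    {"claw":1,"dp":[0,1.3,59],"turn":0}
  ]
}}

```text
t: 5.7
position: [385.2, 382.3, 151.0]
eef_rot: [0.0, -0.045, 0.999, 0.0]
wrist_force: [0.7, 0.3, -0.7]
width: 55.7
grip_force: 30.0
```

```bash
cat >> h.py <<'E'
O=np.array([485,390.5]);A=.09
def sf():
    s=manip.get_obs();d=s['position'][:2]-O
    q=s['eef_rot']; R=Rn.from_quat([q[1],q[2],q[3],q[0]]).as_matrix()
    print('sill frame x %.1f y %.1f z %.1f'%(d@[np.cos(A),np.sin(A)],d@[-np.sin(A),np.cos(A)],s['position'][2]),'yawerr %.3f'%(np.arctan2(R[1,1],R[0,1])-np.pi/2-A),'F',np.round(s['wrist_force'],1),'w',round(float(s['width']),1),'g',round(float(s['grip_force']),1),'t',s['t'])
E
python3 -c "
from h import *
for i in range(1): sf()
"
```

```text
sill frame x -100.1 y 0.8 z 151.0 yawerr -0.001 F [ 0.7  0.3 -0.7] w 55.7 g 30.0 t 5.7
```

{"method": "carry_out", "body": {
  "increments": [
    {"claw":1,"dp":[-15,0,1],"turn":0},
    {"claw":1,"dp":[-30,0,1],"turn":0},
    {"claw":1,"dp":[-42,0,1],"turn":0},
    {"claw":1,"dp":[-52,0,1],"turn":0},
    {"claw":1,"dp":[-62,0,1],"turn":0},
    {"claw":1,"dp":[-72,0,1],"turn":0},
    {"claw":1,"dp":[-80,0,1],"turn":0},
    {"claw":1,"dp":[-80,0,1],"turn":0},
    {"claw":1,"dp":[-80,0,1],"turn":0}
  ]
}}

```text
t: 6.6
position: [464.2, 389.6, 149.5]
eef_rot: [-0.0, -0.045, 0.999, -0.0]
wrist_force: [-0.9, -1.0, -0.5]
width: 55.7
grip_force: 30.0
```

```bash
python3 -c "
from h import *
sf(); snap('scene','s4'); snap('top','t4')
a=cv2.imread('pics/s4.png')[120:260,380:560]; cv2.imwrite('pics/s4c.png',cv2.resize(a,None,fx=4,fy=4,interpolation=cv2.INTER_CUBIC))
"
```

```text
sill frame x -20.8 y 1.0 z 149.5 yawerr 0.000 F [-0.9 -1.  -0.5] w 55.7 g 30.0 t 6.6
```

View pics/s4c.png

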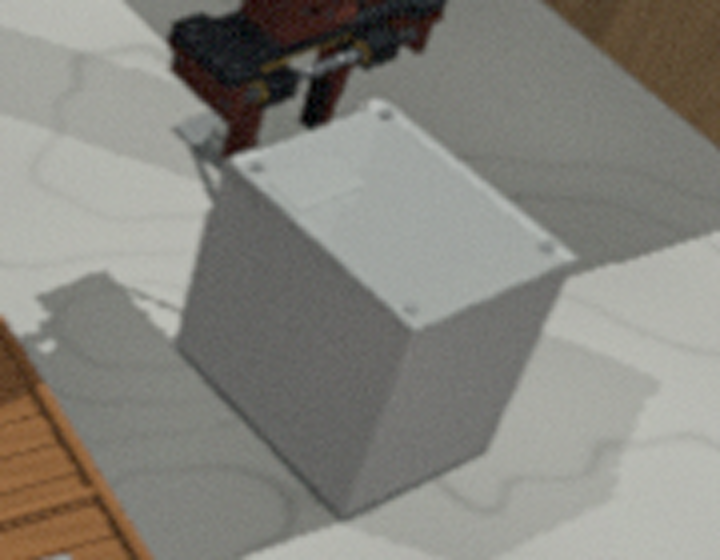

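The box front sits inside the slot under the clear roof (faint edge near crop (330,190)), with no contact force. I release it, go behind and push.

{"method": "carry_out", "body": {
  "increments": [
    {"claw":1,"dp":[0,0,1.5],"turn":0},
    {"claw":-1,"dp":[0,0,1.5],"turn":0},
    {"claw":-1,"dp":[0,0,1.5],"turn":0},
    {"claw":-1,"dp":[0,0,1.5],"turn":0},
    {"claw":-1,"dp":[0,0,1.5],"turn":0},
    {"claw":-1,"dp":[0,0,-30],"turn":0},
    {"claw":-1,"dp":[10,0,-50],"turn":0},
    {"claw":1,"dp":[50,0,-50],"turn":0},
    {"claw":1,"dp":[64,0,-50],"turn":0},
    {"claw":1,"dp":[64,0,-50],"turn":0}
  ]
}}

```text
t: 7.7
position: [398.7, 383.5, 199.5]
eef_rot: [-0.001, -0.046, 0.999, -0.0]
wrist_force: [0.9, 0.9, -0.5]
width: 67.3
grip_force: 0.0
```

{"method": "carry_out", "body": {
  "increments": [
    {"claw":1,"dp":[0,0,0],"turn":0},
    {"claw":1,"dp":[0,0,0],"turn":0},
    {"claw":1,"dp":[0,0,0],"turn":0},
    {"claw":1,"dp":[0,0,0],"turn":0},
    {"claw":1,"dp":[0,0,0],"turn":0}
  ]
}}

```text
t: 8.2
position: [401.1, 383.9, 199.4]
eef_rot: [-0.0, -0.045, 0.999, -0.0]
wrist_force: [-0.1, 0.2, 0.1]
width: 26.9
grip_force: 0.0
```

```bash
python3 -c "
from h import *
sf(); snap('wrist','w5')
"
```

```text
sill frame x -84.2 y 1.0 z 199.4 yawerr -0.000 F [-0.1  0.2  0.1] w 26.9 g 0.0 t 8.2
```

View pics/w5.png

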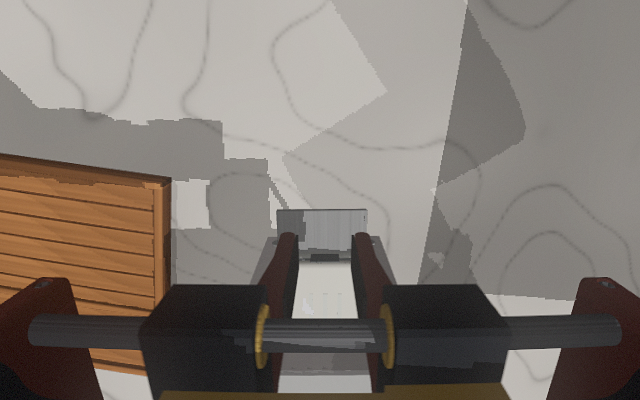

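Wrist view: the box lies on the sill with its rear edge at about (325,257) and is centred between the sill sides (277–367). The rest of it is in the slot.

```bash
python3 -c "
from h import *
c=load('wrist')
P=pix2w(c,[(282,254),(363,254),(277,210),(367,209)],[160,160,140,140])[:,:2]-O
print(np.round(np.c_[P@[np.cos(A),np.sin(A)],P@[-np.sin(A),np.cos(A)]],1))
"
```

```text
[[-62.  -26.8]
 [-62.   27.3]
 [-86.  -31.7]
 [-86.8  31.4]]
```

{"method": "carry_out", "body": {
  "increments": [
    {"claw":1,"dp":[2,-1,20],"turn":0},
    {"claw":1,"dp":[2,-1,35],"turn":0},
    {"claw":1,"dp":[2,-1,47],"turn":0},
    {"claw":1,"dp":[2,-1,50],"turn":0},
    {"claw":1,"dp":[2,-1,50],"turn":0},
    {"claw":1,"dp":[2,-1,50],"turn":0}
  ]
}}

```text
t: 8.85
position: [399.2, 383.1, 150.2]
eef_rot: [0.0, -0.045, 0.999, 0.0]
wrist_force: [-0.6, -0.4, -0.2]
width: 0.7
grip_force: 0.0
```

```bash
python3 -c "
from h import *
sf()
"
```

```text
sill frame x -86.1 y 0.4 z 150.2 yawerr 0.000 F [-0.6 -0.4 -0.2] w 0.7 g 0.0 t 8.85
```

{"method": "carry_out", "body": {
  "increments": [
    {"claw":1,"dp":[-12,0,0],"turn":0},
    {"claw":1,"dp":[-22,0,0],"turn":0},
    {"claw":1,"dp":[-32,0,0],"turn":0},
    {"claw":1,"dp":[-42,0,0],"turn":0},
    {"claw":1,"dp":[-52,0,0],"turn":0},
    {"claw":1,"dp":[-62,0,0],"turn":0},
    {"claw":1,"dp":[-72,0,0],"turn":0},
    {"claw":1,"dp":[-80,0,0],"turn":0},
    {"claw":1,"dp":[-80,0,0],"turn":0},
    {"claw":1,"dp":[-80,0,0],"turn":0}
  ]
}}

```text
t: 9.85
position: [478.3, 389.9, 149.4]
eef_rot: [-0.0, -0.045, 0.999, -0.0]
wrist_force: [0.1, 0.0, 0.1]
width: 0.4
grip_force: 0.0
```

{"method": "carry_out", "body": {
  "increments": [
    {"claw":-1,"dp":[25,0,0],"turn":0},
    {"claw":-1,"dp":[50,0,-30],"turn":0},
    {"claw":-1,"dp":[60,0,-70],"turn":0},
    {"claw":-1,"dp":[60,0,-110],"turn":0},
    {"claw":-1,"dp":[60,0,-150],"turn":0},
    {"claw":-1,"dp":[60,0,-150],"turn":0},
    {"claw":-1,"dp":[60,0,-150],"turn":0}
  ]
}}

```text
t: 10.55
position: [418.5, 384.9, 300.6]
eef_rot: [0.001, -0.045, 0.999, 0.001]
wrist_force: [-0.4, -1.3, -1.4]
width: 52.7
grip_force: 0.0
```

```bash
python3 -c "
from h import *
sf(); c=snap('wrist','w6'); d=snap('top','t6')
print(boxes(d,(240,175,392,240),36,120))
x=np.vstack([cv2.resize(c['color'][120:320,200:480],(560,400)),cv2.resize(d['color'][110:240,110:400],(560,200))[:,:,:]])
cv2.imwrite('pics/m6.png',x[:,:,::-1])
"
```

```text
sill frame x -66.7 y 0.4 z 300.6 yawerr 0.001 F [-0.4 -1.3 -1.4] w 52.7 g 0.0 t 10.55
[(490.9, -142.8, -0.308, 93.3, 53.5, [364.0, 207.0])]
```

View pics/m6.png

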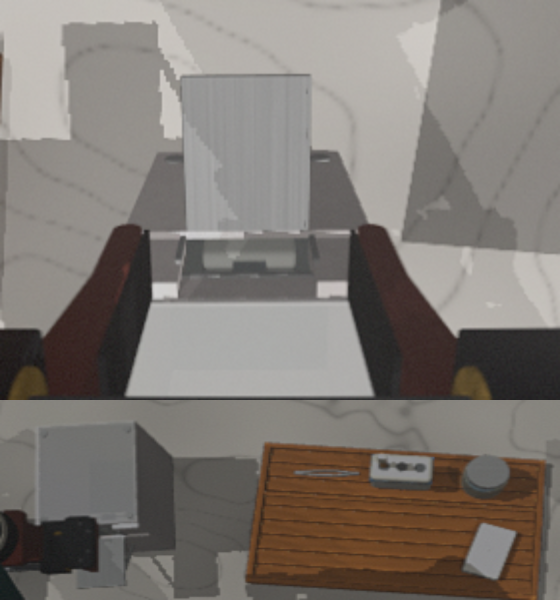

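Top of picture: the sill is empty, and through the slot the posted box stands with its clasp end well below sill level (crop (250,260)). Bottom: the tray now holds only box B, unmoved.

```bash
python3 -c "
from h import *
plan([473.7,-136,110],1.571-.308)
"
```

```text
to [473.7, -136.0, 110.0] dp [-9.4, -522.7, 188.9] turn 0.398 rows 11.1
```

{"method": "carry_out", "body": {
  "increments": [
    {"claw":-1,"dp":[-1,-47,16],"turn":0.04},
    {"claw":-1,"dp":[-2,-94,32],"turn":0.07},
    {"claw":-1,"dp":[-3,-141,48],"turn":0.11},
    {"claw":-1,"dp":[-4,-188,64],"turn":0.14},
    {"claw":-1,"dp":[-5,-235,80],"turn":0.18},
    {"claw":-1,"dp":[-6,-282,96],"turn":0.22},
    {"claw":-1,"dp":[-7,-329,115],"turn":0.25},
    {"claw":-1,"dp":[-8,-376,135],"turn":0.29},
    {"claw":-1,"dp":[-8,-423,150],"turn":0.33},
    {"claw":-1,"dp":[-9,-470,165],"turn":0.36}
  ]
}}

```text
t: 11.65
position: [467.9, -83.5, 132.6]
eef_rot: [-0.002, 0.135, 0.991, 0.0]
wrist_force: [0.5, -0.3, -0.9]
width: 88.1
grip_force: 0.0
```

{"method": "carry_out", "body": {
  "increments": [
    {"claw":-1,"dp":[-20,-44,15],"turn":0.038},
    {"claw":-1,"dp":[-20,-49,20],"turn":0.038},
    {"claw":-1,"dp":[-20,-49,20],"turn":0.038}
  ]
}}

```text
t: 11.95
position: [474.0, -135.0, 112.7]
eef_rot: [-0.003, 0.155, 0.988, 0.001]
wrist_force: [0.1, 1.9, -0.6]
width: 87.6
grip_force: 0.0
```

```bash
python3 -c "
from h import *
s=manip.get_obs();print(s['position'],s['width'])
c=snap('wrist','w7')
print(*boxes(c,(180,40,470,330),36,120,40,amin=800),sep='\n')
plan([473.7,-136,20.5],1.571-.308)
"
```

```text
[ 473.95099727 -134.99775161  112.65055073] 87.62083618579975
(528.0, -227.2, -0.299, 41.5, 31.2, [241.0, 300.0])
(487.6, -142.0, -0.309, 97.5, 54.6, [320.0, 216.0])
(394.2, -143.1, -1.245, 259.2, 115.8, [283.0, 110.0])
to [473.7, -136.0, 20.5] dp [-0.6, -2.2, 92.9] turn -0.001 rows 1.9
```

{"method": "carry_out", "body": {
  "increments": [
    {"claw":-1,"dp":[0,-3.5,40],"turn":0},
    {"claw":-1,"dp":[0,-3.5,75],"turn":0},
    {"claw":-1,"dp":[0,-3.5,92],"turn":0},
    {"claw":-1,"dp":[0,-3.5,92],"turn":0},
    {"claw":1,"dp":[0,-3.5,92],"turn":0},
    {"claw":1,"dp":[0,-3.5,92],"turn":0},
    {"claw":1,"dp":[0,-3.5,92],"turn":0},
    {"claw":1,"dp":[0,-3.5,92],"turn":0},
    {"claw":1,"dp":[0,-3.5,92],"turn":0},
    {"claw":1,"dp":[0,-3.5,92],"turn":0}
  ]
}}

```text
t: 13.0
position: [475.6, -138.3, 23.7]
eef_rot: [0.001, 0.153, 0.988, -0.0]
wrist_force: [0.6, 0.9, 6.7]
width: 55.9
grip_force: 30.0
```

{"method": "carry_out", "body": {
  "increments": [
    {"claw":1,"dp":[0,0,0],"turn":0},
    {"claw":1,"dp":[0,0,-30],"turn":0},
    {"claw":1,"dp":[0,0,-70],"turn":0},
    {"claw":1,"dp":[0,0,-115],"turn":0},
    {"claw":1,"dp":[0,0,-160],"turn":0},
    {"claw":1,"dp":[0,0,-190],"turn":0},
    {"claw":1,"dp":[0,0,-190],"turn":0},
    {"claw":1,"dp":[0,0,-190],"turn":0}
  ]
}}

```text
t: 13.8
position: [475.0, -138.2, 213.0]
eef_rot: [0.001, 0.153, 0.988, -0.0]
wrist_force: [0.1, -0.3, -1.7]
width: 55.7
grip_force: 30.0
```

```bash
python3 -c "
from h import *
t=O+np.array([np.cos(A),np.sin(A)])*-100
s=manip.get_obs();print(s['position'],s['width'],s['grip_force'])
plan([*t,210],1.571+A)
"
```

```text
[ 475.00349135 -138.16072815  213.02624572] 55.690179194867 29.989409744739532
to [385.4, 381.5, 210.0] dp [242.9, 468.1, 2.7] turn -0.398 rows 10.5
```

{"method": "carry_out", "body": {
  "increments": [
    {"claw":1,"dp":[22,43,0],"turn":-0.036},
    {"claw":1,"dp":[44,85,0],"turn":-0.07},
    {"claw":1,"dp":[66,128,0],"turn":-0.11},
    {"claw":1,"dp":[88,170,0],"turn":-0.145},
    {"claw":1,"dp":[110,213,1],"turn":-0.18},
    {"claw":1,"dp":[132,255,1],"turn":-0.217},
    {"claw":1,"dp":[155,298,1],"turn":-0.25},
    {"claw":1,"dp":[177,340,2],"turn":-0.29},
    {"claw":1,"dp":[199,383,2],"turn":-0.325},
    {"claw":1,"dp":[221,426,2],"turn":-0.36}
  ]
}}

```text
t: 14.8
position: [391.3, 335.8, 208.3]
eef_rot: [-0.002, -0.027, 1.0, -0.001]
wrist_force: [1.0, -0.1, -1.2]
width: 55.5
grip_force: 30.0
```

{"method": "carry_out", "body": {
  "increments": [
    {"claw":1,"dp":[5,43,0],"turn":-0.038},
    {"claw":1,"dp":[5,47,0],"turn":-0.038},
    {"claw":1,"dp":[5,47,0],"turn":-0.038},
    {"claw":1,"dp":[5,47,0],"turn":-0.038}
  ]
}}

```text
t: 15.2
position: [385.3, 379.8, 209.2]
eef_rot: [-0.001, -0.045, 0.999, -0.001]
wrist_force: [-0.3, -0.5, -1.4]
width: 55.4
grip_force: 30.0
```

```bash
python3 -c "
from h import *
sf(); t=O+np.array([np.cos(A),np.sin(A)])*-100
plan([*t,150.5],1.571+A)
c=snap('wrist','w8')
# held box long edges in image near row 300 and its far end
g=cv2.cvtColor(c['color'],cv2.COLOR_RGB2GRAY).astype(int)
print([(v,int(g[v,315:335].mean())) for v in range(340,400,4)])
print([(u,int(g[378,u])) for u in range(268,284,2)],[(u,int(g[378,u])) for u in range(362,380,2)])
"
```

```text
sill frame x -100.3 y -1.7 z 209.2 yawerr -0.000 F [-0.3 -0.5 -1.4] w 55.4 g 30.0 t 15.2
to [385.4, 381.5, 150.5] dp [-0.5, 1.9, 58.7] turn -0.001 rows 1.2
[(340, 106), (344, 104), (348, 62), (352, 83), (356, 199), (360, 112), (364, 104), (368, 105), (372, 105), (376, 102), (380, 113), (384, 173), (388, 171), (392, 177), (396, 74)]
[(268, 166), (270, 165), (272, 134), (274, 132), (276, 128), (278, 128), (280, 126), (282, 113)] [(362, 104), (364, 107), (366, 108), (368, 110), (370, 107), (372, 104), (374, 110), (376, 126), (378, 133)]
```

{"method": "carry_out", "body": {
  "increments": [
    {"claw":1,"dp":[0,1.9,20],"turn":0},
    {"claw":1,"dp":[0,1.9,40],"turn":0},
    {"claw":1,"dp":[0,1.9,52],"turn":0},
    {"claw":1,"dp":[0,1.9,59],"turn":0},
    {"claw":1,"dp":[0,1.9,59],"turn":0},
    {"claw":1,"dp":[0,1.9,59],"turn":0}
  ]
}}

```text
t: 15.85
position: [386.4, 383.3, 152.3]
eef_rot: [0.0, -0.045, 0.999, 0.0]
wrist_force: [0.3, -0.6, -0.5]
width: 55.9
grip_force: 30.0
```

```bash
python3 -c "
from h import *
sf()
"
```

```text
sill frame x -98.9 y 1.7 z 152.3 yawerr -0.000 F [ 0.3 -0.6 -0.5] w 55.9 g 30.0 t 15.85
```

{"method": "carry_out", "body": {
  "increments": [
    {"claw":1,"dp":[-15,-0.7,2],"turn":0},
    {"claw":1,"dp":[-30,-0.7,2],"turn":0},
    {"claw":1,"dp":[-42,-0.7,2],"turn":0},
    {"claw":1,"dp":[-52,-0.7,2],"turn":0},
    {"claw":1,"dp":[-62,-0.7,2],"turn":0},
    {"claw":1,"dp":[-72,-0.7,2],"turn":0},
    {"claw":1,"dp":[-79,-0.7,2],"turn":0},
    {"claw":1,"dp":[-79,-0.7,2],"turn":0},
    {"claw":1,"dp":[-79,-0.7,2],"turn":0}
  ]
}}

```text
t: 16.75
position: [464.3, 389.7, 149.6]
eef_rot: [-0.0, -0.045, 0.999, -0.0]
wrist_force: [-0.1, 0.9, -0.3]
width: 55.8
grip_force: 30.0
```

```bash
python3 -c "
from h import *
sf()
"
```

```text
sill frame x -20.7 y 1.0 z 149.6 yawerr 0.000 F [-0.1  0.9 -0.3] w 55.8 g 30.0 t 16.75
```

Same place as the first time, again with no contact, so I repeat the release and push.

{"method": "carry_out", "body": {
  "increments": [
    {"claw":1,"dp":[0,0,1.5],"turn":0},
    {"claw":-1,"dp":[0,0,1.5],"turn":0},
    {"claw":-1,"dp":[0,0,1.5],"turn":0},
    {"claw":-1,"dp":[0,0,1.5],"turn":0},
    {"claw":-1,"dp":[0,0,1.5],"turn":0},
    {"claw":-1,"dp":[0,0,-30],"turn":0},
    {"claw":-1,"dp":[10,0,-50],"turn":0},
    {"claw":1,"dp":[50,0,-50],"turn":0},
    {"claw":1,"dp":[66,0,-50],"turn":0},
    {"claw":1,"dp":[66,0,-50],"turn":0}
  ]
}}

```text
t: 17.75
position: [396.6, 383.3, 199.6]
eef_rot: [-0.001, -0.046, 0.999, -0.0]
wrist_force: [1.4, -0.4, 0.1]
width: 67.1
grip_force: 0.0
```

{"method": "carry_out", "body": {
  "increments": [
    {"claw":1,"dp":[0,-1,0],"turn":0},
    {"claw":1,"dp":[0,-1,0],"turn":0},
    {"claw":1,"dp":[0,-1,0],"turn":0},
    {"claw":1,"dp":[0,-1,20],"turn":0},
    {"claw":1,"dp":[0,-1,35],"turn":0},
    {"claw":1,"dp":[0,-1,47],"turn":0},
    {"claw":1,"dp":[0,-1,50],"turn":0},
    {"claw":1,"dp":[0,-1,50],"turn":0},
    {"claw":1,"dp":[0,-1,50],"turn":0}
  ]
}}

```text
t: 18.65
position: [399.5, 383.2, 150.2]
eef_rot: [0.0, -0.045, 0.999, 0.0]
wrist_force: [-0.1, 0.3, 0.2]
width: 0.3
grip_force: 0.0
```

```bash
python3 -c "
from h import *
sf()
"
```

```text
sill frame x -85.8 y 0.4 z 150.2 yawerr 0.000 F [-0.1  0.3  0.2] w 0.3 g 0.0 t 18.65
```

{"method": "carry_out", "body": {
  "increments": [
    {"claw":1,"dp":[-12,0,0],"turn":0},
    {"claw":1,"dp":[-22,0,0],"turn":0},
    {"claw":1,"dp":[-32,0,0],"turn":0},
    {"claw":1,"dp":[-42,0,0],"turn":0},
    {"claw":1,"dp":[-52,0,0],"turn":0},
    {"claw":1,"dp":[-62,0,0],"turn":0},
    {"claw":1,"dp":[-72,0,0],"turn":0},
    {"claw":1,"dp":[-81,0,0],"turn":0},
    {"claw":1,"dp":[-81,0,0],"turn":0},
    {"claw":1,"dp":[-81,0,0],"turn":0}
  ]
}}

```text
t: 19.65
position: [479.9, 390.1, 149.6]
eef_rot: [0.0, -0.045, 0.999, -0.0]
wrist_force: [-0.6, -1.0, 0.2]
width: 0.5
grip_force: 0.0
```

{"method": "carry_out", "body": {
  "increments": [
    {"claw":-1,"dp":[25,0,0],"turn":0},
    {"claw":-1,"dp":[50,0,-30],"turn":0},
    {"claw":-1,"dp":[60,0,-70],"turn":0},
    {"claw":-1,"dp":[60,0,-110],"turn":0},
    {"claw":-1,"dp":[60,0,-150],"turn":0},
    {"claw":-1,"dp":[60,0,-150],"turn":0},
    {"claw":-1,"dp":[60,0,-150],"turn":0}
  ]
}}

```text
t: 20.35
position: [420.1, 385.1, 300.8]
eef_rot: [0.001, -0.045, 0.999, 0.001]
wrist_force: [-0.4, 0.2, 0.2]
width: 53.2
grip_force: 0.0
```

```bash
python3 -c "
from h import *
sf(); c=snap('wrist','w9'); d=snap('top','t9')
print('tray',boxes(d,(240,175,392,240),36,120)); print('cat',*boxes(d,(408,180,492,242),32,110,amin=150))
x=np.vstack([cv2.resize(c['color'][120:320,200:480],(560,400)),cv2.resize(d['color'][110:245,230:520],(560,200))])
cv2.imwrite('pics/m9.png',x[:,:,::-1])
"
```

```text
sill frame x -65.1 y 0.4 z 300.8 yawerr 0.001 F [-0.4  0.2  0.2] w 53.2 g 0.0 t 20.35
tray []
cat (492.0, -441.9, -0.038, 94.9, 54.7, [467.0, 210.0]) (492.0, -333.8, -0.047, 94.4, 55.1, [430.0, 209.0])
```

View pics/m9.png

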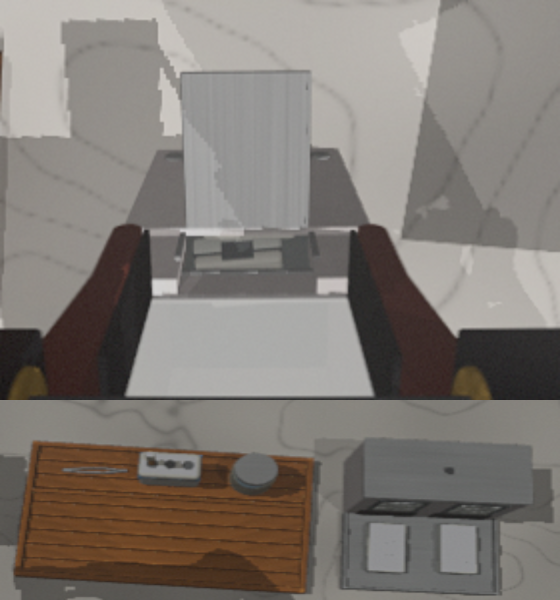

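Top of picture: the sill is empty, and both box ends lie deep inside the slot (crop (238,250)). They look about 45 px wide, which puts their tops near z 90. Bottom: the front compartment is empty, and the fresh boxes are untouched.

```bash
python3 -c "
from h import *
plan([475,-330,150],1.571-.045)
"
```

```text
to [475, -330, 150] dp [8.4, -716.1, 149.4] turn 0.135 rows 14.6
```

{"method": "carry_out", "body": {
  "increments": [
    {"claw":-1,"dp":[1,-49,9],"turn":0.01},
    {"claw":-1,"dp":[1,-97,18],"turn":0.02},
    {"claw":-1,"dp":[2,-146,27],"turn":0.03},
    {"claw":-1,"dp":[2,-194,36],"turn":0.04},
    {"claw":-1,"dp":[3,-243,45],"turn":0.05},
    {"claw":-1,"dp":[3,-291,54],"turn":0.06},
    {"claw":-1,"dp":[4,-340,63],"turn":0.07},
    {"claw":-1,"dp":[5,-388,72],"turn":0.08},
    {"claw":-1,"dp":[5,-437,81],"turn":0.09},
    {"claw":-1,"dp":[6,-485,90],"turn":0.1}
  ]
}}

```text
t: 21.45
position: [456.2, -100.4, 207.9]
eef_rot: [-0.001, 0.005, 1.0, 0.0]
wrist_force: [0.3, 0.4, 0.7]
width: 87.7
grip_force: 0.0
```

```bash
python3 -c "
from h import *
plan([475,-330,150],1.571-.045)
"
```

```text
to [475, -330, 150] dp [-21.4, -229.4, 57.6] turn 0.034 rows 4.8
```

{"method": "carry_out", "body": {
  "increments": [
    {"claw":-1,"dp":[-4,-46,11],"turn":0.01},
    {"claw":-1,"dp":[-9,-92,23],"turn":0.02},
    {"claw":-1,"dp":[-13,-138,34],"turn":0.03},
    {"claw":-1,"dp":[-17,-184,46],"turn":0.034},
    {"claw":-1,"dp":[-21,-229,57],"turn":0.034},
    {"claw":-1,"dp":[-21,-229,57],"turn":0.034},
    {"claw":-1,"dp":[-21,-229,57],"turn":0.034}
  ]
}}

```text
t: 22.15
position: [474.9, -327.7, 150.6]
eef_rot: [-0.002, 0.023, 1.0, 0.002]
wrist_force: [-0.1, 0.6, -0.8]
width: 87.9
grip_force: 0.0
```

```bash
python3 -c "
from h import *
s=manip.get_obs();print(s['position'],s['width'])
c=snap('wrist','w10')
print(np.round(w2pix(c,[[492,-334,32],[492,-442,32]])))
print(*boxes(c,(100,60,470,330),32,110,40,amin=800),sep='\n')
"
```

```text
[ 474.86323217 -327.65321178  150.60061411] 87.92330324646552
[[317. 209.]
 [197. 214.]]
(466.0, -375.4, 1.391, 311.8, 243.9, [280.0, 179.0])
```

View pics/w10.png

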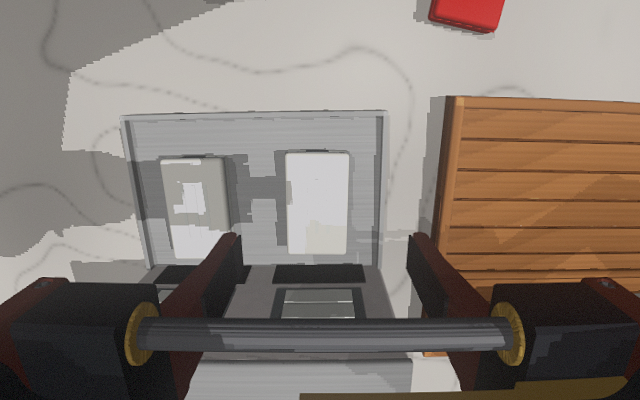

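Wrist view: the near fresh box has corners at about (285,151), (349,151), (348,254), (288,254). The other box is at about (162,158)–(228,258), and both are inside the catch tray lips.

```bash
python3 -c "
from h import *
c=load('wrist')
P=pix2w(c,[(285,151),(349,151),(348,254),(288,254)],32);print(np.round(P,1).tolist(),np.round(P.mean(0),1))
L=pix2w(c,[(126,118),(385,112),(378,262),(150,266)],[20,20,20,20]);print('lips',np.round(L).tolist())
g=cv2.cvtColor(c['color'],cv2.COLOR_RGB2GRAY).astype(int)
for v in (175,200,230): print(v,[(u,int(g[v,u])) for u in range(276,300,2)],[(u,int(g[v,u])) for u in range(340,358,2)],[(u,int(g[v,u])) for u in range(212,234,2)])
"
```

```text
[[439.5, -358.4, 32.0], [442.0, -304.5, 32.0], [537.9, -307.7, 32.0], [535.3, -363.3, 32.0]] [ 488.6 -333.5   32. ]
lips [[405.0, -496.0, 20.0], [412.0, -272.0, 20.0], [554.0, -278.0, 20.0], [549.0, -503.0, 20.0]]
175 [(276, 116), (278, 117), (280, 116), (282, 120), (284, 116), (286, 183), (288, 206), (290, 205), (292, 204), (294, 206), (296, 205), (298, 203)] [(340, 204), (342, 205), (344, 204), (346, 205), (348, 181), (350, 146), (352, 148), (354, 162), (356, 161)] [(212, 161), (214, 160), (216, 159), (218, 160), (220, 157), (222, 133), (224, 97), (226, 87), (228, 90), (230, 96), (232, 99)]
200 [(276, 116), (278, 118), (280, 116), (282, 116), (284, 118), (286, 150), (288, 159), (290, 165), (292, 188), (294, 204), (296, 206), (298, 204)] [(340, 204), (342, 204), (344, 206), (346, 205), (348, 140), (350, 145), (352, 147), (354, 160), (356, 161)] [(212, 157), (214, 158), (216, 158), (218, 160), (220, 159), (222, 157), (224, 139), (226, 104), (228, 79), (230, 95), (232, 98)]
230 [(276, 109), (278, 116), (280, 113), (282, 117), (284, 116), (286, 114), (288, 197), (290, 205), (292, 204), (294, 204), (296, 203), (298, 205)] [(340, 197), (342, 198), (344, 197), (346, 192), (348, 144), (350, 144), (352, 144), (354, 145), (356, 155)] [(212, 180), (214, 184), (216, 197), (218, 206), (220, 156), (222, 156), (224, 158), (226, 151), (228, 147), (230, 121), (232, 158)]
```

{"method": "carry_out", "body": {
  "increments": [
    {"claw":-0.6,"dp":[-1.5,-5.5,20],"turn":0},
    {"claw":-0.6,"dp":[-1.5,-5.5,60],"turn":0},
    {"claw":-0.6,"dp":[-1.5,-5.5,90],"turn":0},
    {"claw":-0.6,"dp":[-1.5,-5.5,90],"turn":0},
    {"claw":-0.6,"dp":[-1.5,-5.5,90],"turn":0}
  ]
}}

```text
t: 22.7
position: [477.4, -331.9, 63.1]
eef_rot: [-0.001, 0.021, 1.0, 0.001]
wrist_force: [0.3, -0.7, 1.0]
width: 70.2
grip_force: 0.0
```

```bash
python3 -c "
from h import *
print(manip.get_obs()['width'])
plan([476.6,-333,17.5],1.571-.045)
"
```

```text
70.16090136461702
to [476.6, -333.0, 17.5] dp [0.7, -1.1, 45.6] turn 0.002 rows 0.9
```

{"method": "carry_out", "body": {
  "increments": [
    {"claw":-0.6,"dp":[0,-1,25],"turn":0},
    {"claw":-0.6,"dp":[0,-1,40],"turn":0},
    {"claw":-0.6,"dp":[0,-1,44],"turn":0},
    {"claw":-0.6,"dp":[0,-1,44],"turn":0},
    {"claw":1,"dp":[0,-1,44],"turn":0},
    {"claw":1,"dp":[0,-1,44],"turn":0},
    {"claw":1,"dp":[0,-1,44],"turn":0},
    {"claw":1,"dp":[0,-1,44],"turn":0},
    {"claw":1,"dp":[0,-1,44],"turn":0},
    {"claw":1,"dp":[0,-1,44],"turn":0}
  ]
}}

```text
t: 23.7
position: [478.4, -335.1, 20.1]
eef_rot: [0.001, 0.022, 1.0, -0.001]
wrist_force: [-0.2, 0.6, 6.7]
width: 55.3
grip_force: 30.0
```

{"method": "carry_out", "body": {
  "increments": [
    {"claw":1,"dp":[0,0,-30],"turn":0},
    {"claw":1,"dp":[0,0,-60],"turn":0},
    {"claw":1,"dp":[0,0,-90],"turn":0},
    {"claw":1,"dp":[0,0,-90],"turn":0},
    {"claw":1,"dp":[0,0,-90],"turn":0}
  ]
}}

```text
t: 24.2
position: [477.8, -334.8, 109.4]
eef_rot: [0.001, 0.022, 1.0, -0.001]
wrist_force: [-0.7, -0.0, -0.8]
width: 55.6
grip_force: 30.0
```

```bash
python3 -c "
from h import *
s=manip.get_obs();print(s['position'],s['width'],s['grip_force'])
a=-.053
plan([498.5-12,-20,100],1.571+a)
"
```

```text
[ 477.84689211 -334.83880472  109.42342627] 55.59515301381029 29.982854425907135
to [486.5, -20.0, 100.0] dp [5.2, 314.9, 9.1] turn 0.009 rows 6.3
```

{"method": "carry_out", "body": {
  "increments": [
    {"claw":1,"dp":[1,45,1],"turn":0},
    {"claw":1,"dp":[2,90,2],"turn":0},
    {"claw":1,"dp":[2,135,3],"turn":0},
    {"claw":1,"dp":[3,180,4],"turn":0},
    {"claw":1,"dp":[4,225,5],"turn":0},
    {"claw":1,"dp":[4,270,6],"turn":0},
    {"claw":1,"dp":[5,315,9],"turn":0.01},
    {"claw":1,"dp":[5,315,9],"turn":0.01},
    {"claw":1,"dp":[5,315,9],"turn":0.01}
  ]
}}

```text
t: 25.1
position: [485.1, -18.6, 98.5]
eef_rot: [-0.001, 0.025, 1.0, 0.0]
wrist_force: [0.5, -0.4, -0.5]
width: 55.7
grip_force: 30.0
```

```bash
python3 -c "
from h import *
s=manip.get_obs();print(s['width'],s['grip_force'])
plan([486.5,-20,24.5],1.571-.053)
"
```

```text
55.70047322658326 29.982832968235016
to [486.5, -20.0, 24.5] dp [-1.6, -1.4, 74.0] turn 0.002 rows 1.5
```

{"method": "carry_out", "body": {
  "increments": [
    {"claw":1,"dp":[0,0,30],"turn":0},
    {"claw":1,"dp":[0,0,55],"turn":0},
    {"claw":1,"dp":[0,0,68],"turn":0},
    {"claw":1,"dp":[0,0,73],"turn":0},
    {"claw":1,"dp":[0,0,73],"turn":0},
    {"claw":1,"dp":[0,0,73],"turn":0}
  ]
}}

```text
t: 25.7
position: [486.8, -20.5, 27.1]
eef_rot: [0.0, 0.027, 1.0, -0.0]
wrist_force: [-1.0, -0.7, -0.9]
width: 55.8
grip_force: 30.0
```

{"method": "carry_out", "body": {
  "increments": [
    {"claw":-1,"dp":[0,0,0],"turn":0},
    {"claw":-1,"dp":[0,0,0],"turn":0},
    {"claw":-1,"dp":[0,0,0],"turn":0},
    {"claw":-1,"dp":[0,0,0],"turn":0},
    {"claw":-1,"dp":[0,0,-20],"turn":0},
    {"claw":-1,"dp":[0,0,-60],"turn":0},
    {"claw":-1,"dp":[0,0,-100],"turn":0},
    {"claw":-1,"dp":[0,0,-130],"turn":0},
    {"claw":-1,"dp":[0,0,-130],"turn":0}
  ]
}}

```text
t: 26.6
position: [489.5, -20.1, 161.0]
eef_rot: [0.004, 0.027, 1.0, -0.001]
wrist_force: [0.1, -0.1, -0.7]
width: 87.8
grip_force: 0.0
```

```bash
python3 -c "
from h import *
c=snap('wrist','w11')
print(*boxes(c,(230,60,420,330),36,120,40,amin=800),sep='\n')
d=snap('top','t11'); print(boxes(d,(240,175,392,240),36,110)); print(boxes(d,(408,180,492,242),32,110))
plan([480,-441,70],1.571-.038)
"
```

```text
(496.4, -20.3, -0.062, 96.8, 54.7, [324.0, 190.0])
(397.6, -14.7, 1.518, 156.6, 27.6, [325.0, 77.0])
[(407.5, 174.8, -1.549, 53.8, 27.2, [249.0, 235.0]), (476.3, -19.3, 1.513, 55.0, 49.1, [319.0, 212.0])]
[(480.6, -384.0, 1.531, 212.8, 142.5, [461.0, 204.0])]
to [480, -441, 70] dp [-15.7, -421.1, 87.5] turn -0.016 rows 8.6
```

{"method": "carry_out", "body": {
  "increments": [
    {"claw":-1,"dp":[-2,-48,0],"turn":0},
    {"claw":-1,"dp":[-3,-96,0],"turn":0},
    {"claw":-1,"dp":[-5,-144,0],"turn":0},
    {"claw":-1,"dp":[-7,-192,2],"turn":0},
    {"claw":-1,"dp":[-8,-240,4],"turn":-0.01},
    {"claw":-1,"dp":[-10,-288,6],"turn":-0.016},
    {"claw":-1,"dp":[-12,-336,8],"turn":-0.016},
    {"claw":-1,"dp":[-14,-384,9],"turn":-0.016},
    {"claw":-0.6,"dp":[-16,-421,10],"turn":-0.016},
    {"claw":-0.6,"dp":[-16,-421,10],"turn":-0.016}
  ]
}}

```text
t: 27.7
position: [478.7, -445.5, 144.3]
eef_rot: [-0.001, 0.021, 1.0, -0.0]
wrist_force: [0.1, 0.3, 0.0]
width: 75.2
grip_force: 0.0
```

{"method": "carry_out", "body": {
  "increments": [
    {"claw":-0.6,"dp":[0,0,0],"turn":0},
    {"claw":-0.6,"dp":[0,0,0],"turn":0}
  ]
}}

```text
t: 27.9
position: [479.0, -438.8, 145.3]
eef_rot: [-0.001, 0.019, 1.0, 0.001]
wrist_force: [-0.1, 0.0, 0.1]
width: 70.3
grip_force: 0.0
```

```bash
python3 -c "
from h import *
s=manip.get_obs();print(s['position'],s['width'])
c=snap('wrist','w12')
x=cv2.resize(c['color'][100:300,200:480],None,fx=2.5,fy=2.5,interpolation=cv2.INTER_CUBIC); cv2.imwrite('pics/c12.png',x[:,:,::-1])
"
```

```text
[ 478.95802474 -438.83181568  145.29087953] 70.29692038198881
```

View pics/c12.png

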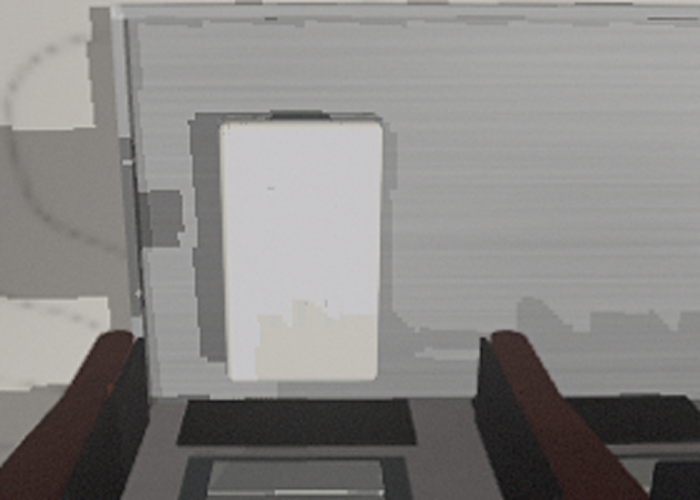

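Crop view: the second fresh box's top has corners at crop (221,123), (382,123), (378,380), (229,380). The left lip runs from about (120,20) to (148,395).

```bash
python3 -c "
from h import *
c=load('wrist')
f=lambda L:[(200+u/2.5,100+v/2.5) for u,v in L]
P=pix2w(c,f([(221,123),(382,123),(378,380),(229,380)]),32);print(np.round(P,1).tolist(),np.round(P.mean(0),1))
m=(P[2]+P[3]-P[0]-P[1]);y=np.arctan2(m[1],m[0]);print('yaw',y,'lip',np.round(pix2w(c,f([(128,20),(146,300)]),20),1).tolist())
plan([P.mean(0)[0]-12,P.mean(0)[1]-12*y,17.5],1.571+y)
"
```

```text
[[441.8, -466.3, 32.0], [443.8, -413.2, 32.0], [537.4, -415.8, 32.0], [535.3, -469.8, 32.0]] [ 489.5 -441.3   32. ]
yaw -0.032335921599653136 lip [[407.9, -496.4, 20.0], [507.7, -499.6, 20.0]]
to [477.5, -440.9, 17.5] dp [1.5, -2.4, 128.3] turn -0.005 rows 2.6
```

{"method": "carry_out", "body": {
  "increments": [
    {"claw":-0.6,"dp":[1.5,-2.4,45],"turn":-0.005},
    {"claw":-0.6,"dp":[1.5,-2.4,90],"turn":-0.005},
    {"claw":-0.6,"dp":[1.5,-2.4,115],"turn":-0.005},
    {"claw":-0.6,"dp":[1.5,-2.4,126],"turn":-0.005},
    {"claw":-0.6,"dp":[1.5,-2.4,126],"turn":-0.005},
    {"claw":1,"dp":[1.5,-2.4,126],"turn":-0.005},
    {"claw":1,"dp":[1.5,-2.4,126],"turn":-0.005},
    {"claw":1,"dp":[1.5,-2.4,126],"turn":-0.005},
    {"claw":1,"dp":[1.5,-2.4,126],"turn":-0.005},
    {"claw":1,"dp":[1.5,-2.4,126],"turn":-0.005}
  ]
}}

```text
t: 28.95
position: [479.2, -444.1, 22.8]
eef_rot: [0.001, 0.016, 1.0, -0.001]
wrist_force: [0.0, 1.8, 7.5]
width: 55.7
grip_force: 30.0
```

{"method": "carry_out", "body": {
  "increments": [
    {"claw":1,"dp":[0,0,0],"turn":0},
    {"claw":1,"dp":[0,0,-30],"turn":0},
    {"claw":1,"dp":[0,0,-60],"turn":0},
    {"claw":1,"dp":[0,0,-90],"turn":0},
    {"claw":1,"dp":[0,0,-90],"turn":0},
    {"claw":1,"dp":[0,0,-90],"turn":0}
  ]
}}

```text
t: 29.55
position: [478.4, -443.7, 111.8]
eef_rot: [0.001, 0.016, 1.0, -0.001]
wrist_force: [-1.0, 0.1, -1.3]
width: 55.8
grip_force: 30.0
```

```bash
python3 -c "
from h import *
s=manip.get_obs();print(s['position'],s['width'],s['grip_force'])
plan([491.6-12,-148,100],1.571-.053)
"
```

```text
[ 478.3955349  -443.69933038  111.75556994] 55.77427361783971 29.994049966335297
to [479.6, -148.0, 100.0] dp [8.5, 295.6, 11.3] turn 0.02 rows 5.9
```

{"method": "carry_out", "body": {
  "increments": [
    {"claw":1,"dp":[1,45,1],"turn":0},
    {"claw":1,"dp":[3,90,2],"turn":0},
    {"claw":1,"dp":[4,135,3],"turn":0.01},
    {"claw":1,"dp":[6,180,4],"turn":0.01},
    {"claw":1,"dp":[7,225,5],"turn":0.02},
    {"claw":1,"dp":[8,270,6],"turn":0.02},
    {"claw":1,"dp":[8.5,295.6,8],"turn":0.02},
    {"claw":1,"dp":[8.5,295.6,11],"turn":0.02},
    {"claw":1,"dp":[8.5,295.6,11],"turn":0.02}
  ]
}}

```text
t: 30.45
position: [478.5, -147.0, 98.6]
eef_rot: [-0.001, 0.026, 1.0, 0.0]
wrist_force: [-0.4, -0.7, -1.5]
width: 55.7
grip_force: 30.0
```

```bash
python3 -c "
from h import *
s=manip.get_obs();print(s['width'],s['grip_force'])
plan([479.6,-148,28],1.571-.053)
"
```

```text
55.670151512710014 29.994142949581146
to [479.6, -148.0, 28.0] dp [-1.3, -0.9, 70.6] turn 0.002 rows 1.4
```

{"method": "carry_out", "body": {
  "increments": [
    {"claw":1,"dp":[0,0,30],"turn":0},
    {"claw":1,"dp":[0,0,55],"turn":0},
    {"claw":1,"dp":[0,0,66],"turn":0},
    {"claw":1,"dp":[0,0,71],"turn":0},
    {"claw":1,"dp":[0,0,71],"turn":0},
    {"claw":1,"dp":[0,0,71],"turn":0}
  ]
}}

```text
t: 31.05
position: [479.9, -148.2, 29.4]
eef_rot: [0.0, 0.027, 1.0, -0.0]
wrist_force: [-0.6, 0.0, -0.8]
width: 55.8
grip_force: 30.0
```

{"method": "carry_out", "body": {
  "increments": [
    {"claw":-1,"dp":[0,0,0],"turn":0},
    {"claw":-1,"dp":[0,0,0],"turn":0},
    {"claw":-1,"dp":[0,0,0],"turn":0},
    {"claw":-1,"dp":[0,0,0],"turn":0},
    {"claw":-1,"dp":[0,0,-20],"turn":0},
    {"claw":-1,"dp":[0,0,-60],"turn":0},
    {"claw":-1,"dp":[0,0,-105],"turn":0},
    {"claw":-1,"dp":[0,0,-150],"turn":0},
    {"claw":-1,"dp":[0,0,-200],"turn":0},
    {"claw":-1,"dp":[0,0,-200],"turn":0}
  ]
}}

```text
t: 32.05
position: [483.5, -149.3, 235.6]
eef_rot: [0.006, 0.026, 1.0, -0.003]
wrist_force: [1.5, -0.8, -0.3]
width: 87.7
grip_force: 0.0
```

```bash
python3 -c "
from h import *
c=snap('wrist','w13')
print(*boxes(c,(100,60,520,300),36,120,40,amin=800),sep='\n')
"
```

```text
(635.0, -128.9, 1.519, 69.8, 41.0, [352.0, 287.0])
(496.6, -21.3, -0.053, 96.0, 56.7, [440.0, 170.0])
(488.8, -147.7, -0.049, 96.1, 54.7, [326.0, 169.0])
(510.9, -183.8, 1.516, 474.2, 285.6, [254.0, 143.0])
```

View pics/w13.png

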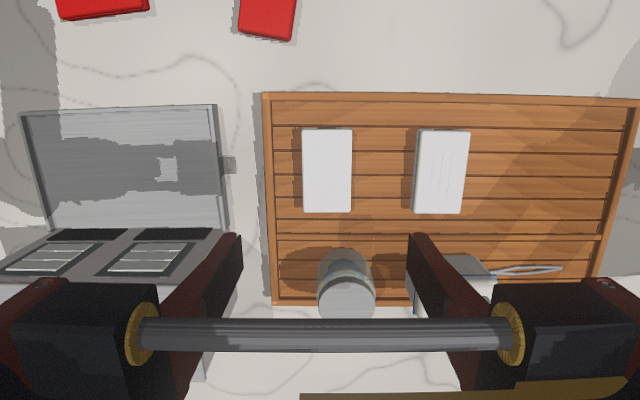

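Both fresh boxes lie flat side by side on the slats at (326,169) and (440,170), clear of the rims and the batten. The jar and tweezers are in place, the catch tray is empty, and the arm touches nothing.

```bash
python3 -c "
from h import *
print(manip.finish_job())
"
```

```text
the job is handed in; nothing more can be done
None
```

I posted both used soap boxes through the slot into the returns box, then laid both fresh boxes flat and side by side in the tray's front compartment, and handed the job in; no verdict was returned.

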